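# Seat a junction box in the drilling jig

### The job

Get the junction box ready for drilling: push it across the jig plate with the fingertips until its long side lies flat against the back fence, then close the sliding jaw by pushing it along its slot, so that the box ends fully home against both the fence and the end stop with the jaw left touching it. Push only, never lift or tip the box; leave the other things where they are, and finish with the hand clear.

Things in the scene. Friction and masses are not known exactly. Their poses are not given: they have to be found in the camera images.
- jig: Fixed aluminium drilling jig on the bench, yaw within 0.25 rad. Origin: centre of the plate's underside, at bench height; x points across the plate to the back fence (away from the robot), y along the fence to the end stop (robot's left), z up. Plate 260 (x) x 420 (y) x 10 mm thick. When the box is home in the corner of fence and end stop its centre is at jig x = 67.5, y = 105 mm.
- fence (a point): Middle of the foot of the back fence's flat stop face, at jig (105, 0, 10) mm, axes as the jig's. The fence is a steel bar along jig y, 400 mm long, 20 mm thick (behind the face), rising 30 mm above the plate.
- end_stop (a point): Middle of the foot of the end stop's flat stop face (it looks to jig -y), at jig (62.5, 160, 10) mm. A steel bar from the fence towards the robot, jig x 20 to 105 mm, 20 mm thick, rising 30 mm above the plate.
- box: Loose grey plastic junction box, lid closed and up, 0.3 to 0.6 kg, 75 (x) x 110 (y) x 55 mm high, on the jig plate. Origin: centre of its underside; y along its long sides, +x towards the fence. Starts with its centre 85 to 130 mm short of its place at the fence and 45 to 125 mm short of the end stop, turned up to 0.3 rad to the jig, between jaw and end stop.
- jaw (a joint): Travel (m) of the sliding jaw along jig +y, towards the end stop. Dark steel block 70 x 70 x 40 mm high on the plate, captive in a slot; centre at jig x = 62.5 mm, y = -160 mm + travel. Starts at 0 to 0.03; 0.175 when closed on the box that is home against the end stop; limit 0.20. About 4 N of friction; stays where left.
- jaw_outer (a point): Centre of the jaw's outer face (the 70 mm wide, 40 mm high face that looks to -y of the jig, away from the box), 20 mm above the plate; moves with the jaw. Push here, along the jig's +y, to close the jaw.
- contactor: Bystander: white and black contactor, 75 x 45 x 80 mm high, standing on the bench left of the jig. Origin: centre of its underside. Leave alone.
- breaker: Bystander: slim white miniature circuit breaker, 80 x 18 x 72 mm high, standing on the bench left of the jig, near the robot. Origin: centre of its underside. Leave alone.
- gland: Bystander: black cable gland, 28 mm diameter, 36 mm high, standing on the jig plate's near left corner. Origin: centre of its underside. Leave alone.
- screwdriver: Bystander: screwdriver lying on the bench right of the jig, about along the jig's x. Leave alone.

How it is judged:
By the outcome, as a careful person would: the job done as asked, in the order asked, and still so for the second after the job is handed in, with the robot touching nothing.
It also fails if it takes over 48 s, if anything falls off the work surface, if the arm or the gripper's body presses on something with over 40 N, if the wrist force passes 120 N, or if a joint passes its speed limit or range.

### The arm

A 6-joint arm with a two-finger parallel gripper is mounted at the origin on the work surface. World frame = base frame: x ahead of the robot, y to its left, z up, the work surface at z = 0. Lengths are in mm, angles in rad, forces in N, time in s.
With the tool pointing down it reaches from about 325 to 850 mm from the base axis. Payload 15.5 kg.
Tool frame: the origin (TCP) lies at the very end of the fingers, on their centre line; the grasp point (between the pads) lies 19 mm behind it; y points along the fingers, x is the direction in which the jaws open and shut, and the axes are right-handed (so a half turn about y gives the same grasp; the last joint's range is limited). The gripper opens to 91 mm and grips with 3 to 60 N. Pads are 32 mm wide; open, the fingers measure 118 mm over their backs; the gripper's body (76 mm by 178 mm) begins 60 mm behind the grasp point.
Start: joints at [1.139, 0.494, 1.345, -0, 1.302, -0.096], TCP at [205.948, 590.095, 213.915] pointing down, gripper open.
Joint ranges: [-2.91, 2.91], [-0.82, 2.16], [0.22, 2.67], [-1.22, 4.37], [0.12, 2.79], [-3.08, 3.08]. Speed limits (rad/s): [1.89, 1.89, 2.57, 3.01, 3.01, 3.01].

### API

Orientations are given as a rotation vector (axis times angle).
In Python, from cell import manip gives the robot as it stands.
- The arm moves only by the tool servo_tool, never from a script. Its argument "commands" is a list of rows, each an object with "travel": the shift along the tool's x, y, z in m, a list of three; "yaw": the turn about the tool's y in rad. A call has 1 to 5 rows; each row is the pose to reach, as a shift and turn from the pose commanded when the call began, along the tool's axes at that moment; what a row does not reach only later rows make up. A row lasts 1/8 s, in which the tool goes at most 62.5 mm and 10.7 degrees, less where a joint would pass 70% of its speed; a pose out of reach is approached as far as the arm can. A call with a gripper value outside its range is refused whole. "hand" is the gripper command: -1 is fully open, 1 is shut, values between are in proportion, set as the call begins (left out, the last holds). The fingers move at their own pace and stop on an object; "newtons" is the grip in N (left out, the last holds). Time passes only in rows, so rows that repeat a pose let the fingers close. It gives the time, the measured TCP pose, the force and the opening at its end, in the units of the state.
- manip.read_state(): the state, without advancing time (a new reading comes with each control period).
- manip.read_camera(name): name is "scene" or "top" or "wrist"; returns a dict with "img" (400x640x3 uint8, red, green, blue), "fx", "fy", "cx", "cy" (pixels), "extrinsics" (4x4, takes a point from camera to world coordinates). Camera axes: x right, y down, z forward; pixel columns grow to the right and rows downward; lengths in mm; the calibration is good to about 2 mm. A picture is of the moment at which its call begins. There is no depth.
- manip.job_done(): hands the job in, once; it reports no verdict.
The state is a dict: "time_s": time; "joint_pos": joint angles; "qvel": joint speeds; "joint_efforts": joint torques, N m; "eef_pos": TCP position; "eef_rot": TCP orientation; "ft_force": force on the tool from outside, world axes, zero at the start; "moment": the same for the moment, N m; "grip_width": finger opening in mm.
Only numpy, scipy, OpenCV 4.12 (cv2) and the standard library are available. Lean on these libraries where they do the work, as an engineer would, in place of code of your own. Each camera call takes 0.05 s, during which the arm holds its last target.

## Working session

There is one attempt and no reset: what is moved stays moved. The work goes in short steps, Python scripts to look and compute and a tool call to move; the robot and the scene stay as the last step left them, time stands still between calls to the robot, and variables do not carry over. Pictures are saved under pics/ and viewed, and the job is handed in when it is done.

Besides the shell and the picture viewer there is one more tool, called after "Request:" as name([rows], argument=value, ...), one row to a line, values as JSON. servo_tool: Moves the arm, as the interface text tells. Its arguments: {"type":"object","properties":{"commands":{"type":"array"},"hand":{"type":"number"},"newtons":{"type":"number"}},"required":["commands"]}

```bash
ls; mkdir -p pics; python3 - <<'E'
from cell import manip
import cv2,json
import numpy as np
s=manip.read_state();print({k:np.round(v,3).tolist() for k,v in s.items()})
cal={}
for n in("scene","top","wrist"):
    c=manip.read_camera(n);cv2.imwrite(f"pics/{n}0.png",c["img"][:,:,::-1])
    cal[n]={k:np.array(c[k]).tolist() for k in("fx","fy","cx","cy","extrinsics")}
    print(n,c["fx"],c["cx"],c["cy"],np.round(c["extrinsics"],3).tolist())
json.dump(cal,open("cal0.json","w"))
E
```

```text
pics
{'time_s': 0.0, 'joint_pos': [1.14, 0.494, 1.346, -0.0, 1.302, -0.096], 'qvel': [0.0, 0.0, 0.001, 0.0, -0.0, -0.0], 'joint_efforts': [0.001, -87.885, -38.186, 0.071, 0.053, -0.0], 'eef_pos': [205.778, 589.761, 213.344], 'eef_rot': [-1.35, -0.958, 0.959], 'ft_force': [0.414, 0.108, 0.221], 'moment': [-0.012, 0.022, 0.032], 'grip_width': 91.359}
scene 379.1401941150283 321.9310818454545 199.97857558593165 [[0.74, 0.476, -0.475, 934.13], [0.672, -0.507, 0.54, -401.404], [0.016, -0.719, -0.695, 602.048], [0.0, 0.0, 0.0, 1.0]]
top 370.2271323646078 318.44475824657394 200.394641950485 [[-0.027, -0.998, 0.053, 488.172], [-0.999, 0.029, 0.027, 14.833], [-0.028, -0.052, -0.998, 962.867], [0.0, 0.0, 0.0, 1.0]]
wrist 342.36811004861505 320.5745684784421 194.6930039932386 [[0.329, 0.906, 0.268, 129.867], [0.944, -0.315, -0.094, 617.349], [-0.001, 0.284, -0.959, 384.298], [0.0, 0.0, 0.0, 1.0]]
```

View pics/top0.png

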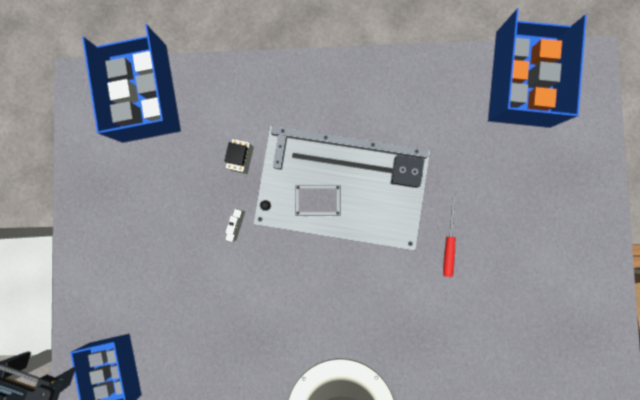

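View pics/scene0.png

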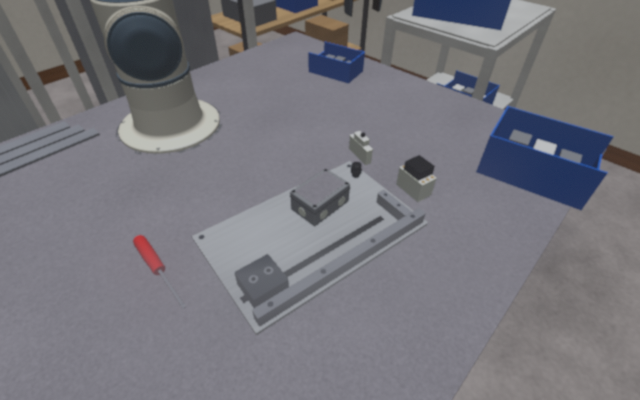

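```bash
python3 - <<'E'
import cv2
i=cv2.imread("pics/top0.png")
cv2.imwrite("pics/topcrop0.png",cv2.resize(i[90:290,210:460],None,fx=3.2,fy=3,interpolation=cv2.INTER_CUBIC))
E
```

```text
(no output)
```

View pics/topcrop0.png

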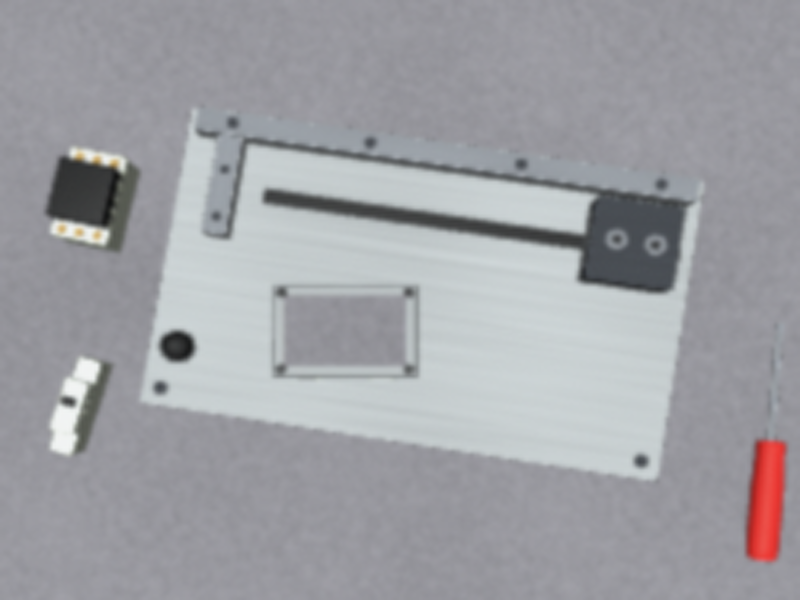

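Top view: plate corners in the crop are at about (195,108), (702,183), (142,402) and (657,479). The box top spans (274,286) to (418,376), and the jaw is on the right.

```bash
cat > h.py <<'E'
import numpy as np,json,cv2
from scipy.optimize import least_squares
def ray(c,u,v,z):
    E=np.array(c["extrinsics"]);d=E[:3,:3]@np.array([(u-c["cx"])/c["fx"],(v-c["cy"])/c["fy"],1]);o=E[:3,3]
    return (o+d*(z-o[2])/d[2])
def proj(c,P):
    E=np.array(c["extrinsics"]);q=(np.atleast_2d(P)-E[:3,3])@E[:3,:3]
    return np.c_[c["fx"]*q[:,0]/q[:,2]+c["cx"],c["fy"]*q[:,1]/q[:,2]+c["cy"]]
def T(p,P):  # pose x,y,yaw ; points local
    P=np.atleast_2d(np.array(P,float));c,s=np.cos(p[2]),np.sin(p[2])
    return np.c_[p[0]+c*P[:,0]-s*P[:,1],p[1]+s*P[:,0]+c*P[:,1],P[:,2]]
def fit(c,loc,uv,p0):
    r=least_squares(lambda p:(proj(c,T(p,loc))-uv).ravel(),p0,x_scale=[100,100,1]);return r.x,r.fun.reshape(-1,2)
E
python3 - <<'E'
from h import *
c=json.load(open("cal0.json"))["top"]
uv=lambda L:np.array([(210+(x+.5)/3.2-.5,90+(y+.5)/3-.5) for x,y in L])
J,r=fit(c,[(130,210,10),(130,-210,10),(-130,210,10),(-130,-210,10)],uv([(195,108),(702,183),(142,402),(657,479)]),[500,0,0])
print("jig",J,r.round(2).tolist())
B,r=fit(c,[(37.5,55,65),(37.5,-55,65),(-37.5,55,65),(-37.5,-55,65)],uv([(273,286),(419,286),(273,377),(418,377)]),[450,0,0])
print("box",B,r.round(2).tolist())
W,r=fit(c,[(35,35,50),(35,-35,50),(-35,35,50),(-35,-35,50)],uv([(592,194),(687,203),(579,282),(671,291)]),[500,-100,0])
print("jaw",W,r.round(2).tolist())
def inj(p):
    d=p[:2]-J[:2];co,s=np.cos(J[2]),np.sin(J[2]);return co*d[0]+s*d[1],-s*d[0]+co*d[1],p[2]-J[2]
print("in jig box",inj(B),"jaw",inj(W))
# overlays
for n in("top","scene"):
    c=json.load(open("cal0.json"))[n]
    i=cv2.imread(f"pics/{n}0.png");k=4;
    i=cv2.resize(i,None,fx=k,fy=k,interpolation=cv2.INTER_CUBIC)
    def poly(p,loc,col):
        cv2.polylines(i,[((proj(c,T(p,loc))+.5)*k).astype(int)],True,col,1)
    poly(J,[(130,210,10),(130,-210,10),(-130,-210,10),(-130,210,10)],(0,0,255))
    poly(J,[(105,200,40),(105,-200,40),(125,-200,40),(125,200,40)],(0,255,0))
    poly(J,[(105,160,40),(20,160,40),(20,180,40),(105,180,40)],(0,255,0))
    poly(B,[(37.5,55,65),(37.5,-55,65),(-37.5,-55,65),(-37.5,55,65)],(255,0,255))
    poly(B,[(37.5,55,10),(37.5,-55,10),(-37.5,-55,10),(-37.5,55,10)],(255,255,0))
    y=inj(W)[1]
    poly(J,[(97.5,y+35,50),(97.5,y-35,50),(27.5,y-35,50),(27.5,y+35,50)],(0,255,255))
    i=i[100*k:270*k,230*k:440*k] if n=="top" else i[150*k:340*k,180*k:440*k]
    s=min(800/i.shape[1],600/i.shape[0])
    cv2.imwrite(f"pics/ov_{n}.png",cv2.resize(i,None,fx=s,fy=s,interpolation=cv2.INTER_AREA))
E
```

```text
jig [ 5.71585962e+02 -2.01052665e+01 -1.86618140e-01] [[-0.71, -0.21], [1.08, -0.76], [-0.75, 0.12], [0.34, 0.8]]
box [ 5.36248720e+02  4.08321896e+01 -2.96811658e-02] [[0.2, -0.25], [-0.27, -0.25], [0.02, 0.19], [0.06, 0.3]]
jaw [ 6.03885377e+02 -1.81350674e+02 -1.63295081e-01] [[0.18, 0.32], [-1.18, 1.01], [0.66, -1.05], [0.34, -0.27]]
in jig box (np.float64(-46.0298345332877), np.float64(53.32305856006541), np.float64(0.1569369745265785)) jaw (np.float64(61.65557088046236), np.float64(-152.45302334918188), np.float64(0.023323058951626008))
```

View pics/ov_top.png

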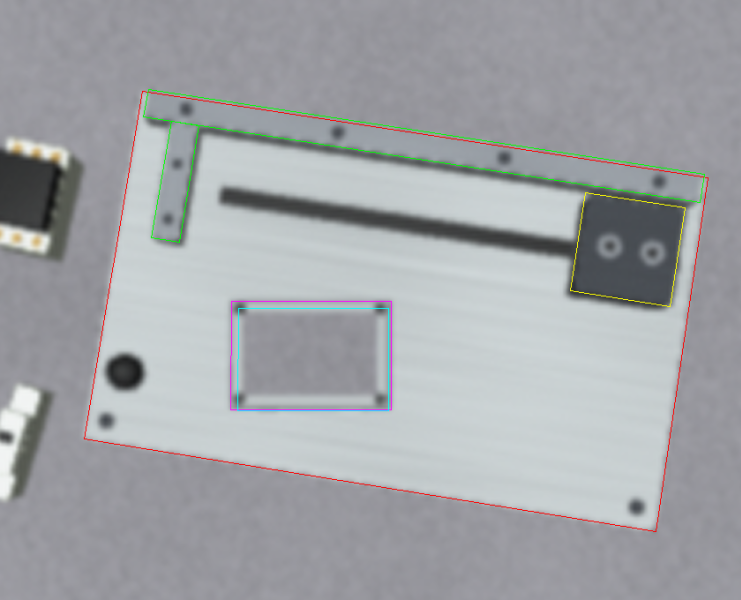

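View pics/ov_scene.png

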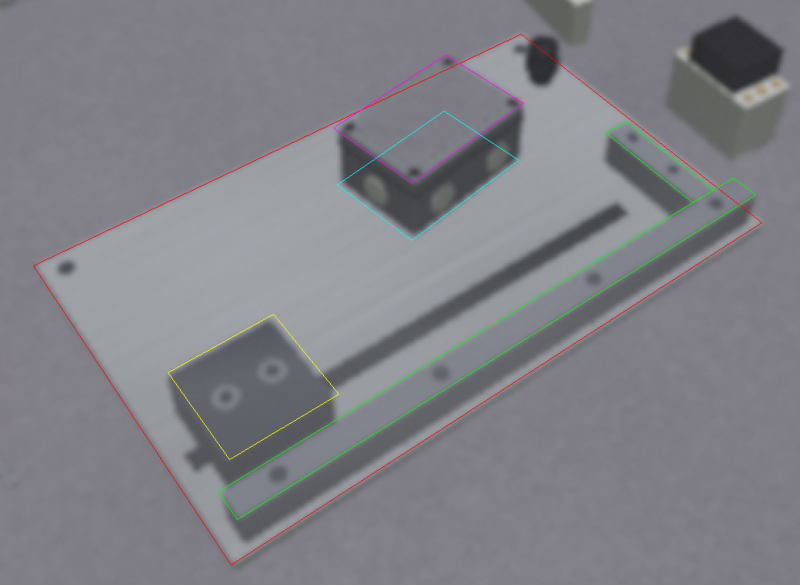

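```bash
cat >> h.py <<'E'
from scipy.spatial.transform import Rotation as R
J=np.array([571.6,-20.1,-0.1866])
def state(verbose=True):
    from cell import manip
    s=manip.read_state();Rm=R.from_rotvec(s["eef_rot"]).as_matrix()
    p=np.array(s["eef_pos"]);d=p[:2]-J[:2];co,sn=np.cos(J[2]),np.sin(J[2])
    j=np.array([co*d[0]+sn*d[1],-sn*d[0]+co*d[1],p[2]])
    f=R.from_euler('z',-J[2]).apply(s["ft_force"])
    if verbose: print("t",round(s["time_s"],2),"jig TCP",j.round(1),"F jig",f.round(1),"w",round(s["grip_width"],1),"toolx ang in jig",round(np.arctan2(Rm[1,0],Rm[0,0])-J[2],3),"down",Rm[:,1].round(3))
    return s,Rm,j
def go(x,y,z,axang=None):
    s,Rm,j=state()
    Pw=T(J,[(x,y,z)])[0];t=Rm.T@(Pw-np.array(s["eef_pos"]))
    print("travel m",(t/1000).round(4))
    if axang is not None:
        a=np.arctan2(Rm[1,0],Rm[0,0]);k=(axang+J[2]-a+np.pi/2)%np.pi-np.pi/2
        # rotation about tool y (down): world z turn k -> yaw = -k
        print("yaw",round(-k,4),"rows>=",abs(k)/np.radians(10.7),np.linalg.norm(t)/62.5)
E
python3 -c "
from h import *
go(-130,55,110,np.pi/2)
c=json.load(open('cal0.json'))['top']
print('gland jig', [ (lambda d:(R.from_euler('z',-J[2]).apply([d[0],d[1],0])))(ray(c,210+177/3.2,90+345/3,46)[:2]-J[:2])])
"
```

```text
t 0.15 jig TCP [-472.6  531.5  213.5] F jig [ 0.3 -0.5 -0.6] w 91.6 toolx ang in jig 1.422 down [-0.    -0.001 -1.   ]
travel m [-0.4202  0.1038 -0.4096]
yaw -0.1492 rows>= 0.7991338492272912 9.534339949048917
gland jig [array([-77.6408142 , 180.87324268,   0.        ])]
```

Request:
servo_tool([
  {"travel":[-0.042,0,-0.041],"yaw":-0.075},
  {"travel":[-0.084,0,-0.082],"yaw":-0.149},
  {"travel":[-0.126,0,-0.123],"yaw":-0.149},
  {"travel":[-0.168,0,-0.164],"yaw":-0.149},
  {"travel":[-0.21,0,-0.205],"yaw":-0.149},
], hand=-0.3, newtons=20)

```text
time_s: 0.78
eef_pos: [330.7, 322.6, 213.9]
eef_rot: [-1.292, -1.071, 1.071]
ft_force: [1.0, 0.9, -0.5]
grip_width: 58.7
```

```bash
python3 -c "
from h import *
go(-130,55,110,np.pi/2)"
```

```text
t 0.78 jig TCP [-300.3  292.1  213.9] F jig [ 0.8  1.1 -0.5] w 58.7 toolx ang in jig 1.571 down [ 0.  0. -1.]
travel m [-0.2371  0.1039 -0.1702]
yaw 0.0002 rows>= 0.0009457712634860214 4.9570780116455495
```

Request:
servo_tool([
  {"travel":[-0.048,0.02,-0.034]},
  {"travel":[-0.095,0.04,-0.068]},
  {"travel":[-0.142,0.06,-0.102]},
  {"travel":[-0.19,0.08,-0.136]},
  {"travel":[-0.237,0.104,-0.17]},
])

```text
$.commands[0]: bad value
```

```bash
python3 -c "
from h import *
go(-127,55,21,np.pi/2)"
```

```text
t 0.78 jig TCP [-300.3  292.1  213.9] F jig [ 0.8  1.1 -0.5] w 58.7 toolx ang in jig 1.571 down [ 0.  0. -1.]
travel m [-0.2371  0.1929 -0.1732]
yaw 0.0002 rows>= 0.0009457712634860214 5.6213742342124355
```

Yaw is required in each row.

Request:
servo_tool([
  {"travel":[-0.048,0.02,-0.034],"yaw":0},
  {"travel":[-0.095,0.04,-0.068],"yaw":0},
  {"travel":[-0.142,0.06,-0.102],"yaw":0},
  {"travel":[-0.19,0.08,-0.136],"yaw":0},
  {"travel":[-0.237,0.104,-0.17],"yaw":0},
])

```text
time_s: 1.4
eef_pos: [454.1, 58.1, 109.6]
eef_rot: [-1.292, -1.071, 1.07]
ft_force: [0.6, 0.8, -0.2]
grip_width: 59.1
```

```bash
python3 -c "
from h import *
go(-127,55,21,np.pi/2)"
```

```text
t 1.4 jig TCP [-130.    55.1  109.6] F jig [ 0.5  0.9 -0.2] w 59.1 toolx ang in jig 1.57 down [ 0.001  0.    -1.   ]
travel m [-0.0001  0.0886 -0.0029]
yaw -0.0004 rows>= 0.0019183199797181438 1.4183578686335039
```

Request:
servo_tool([
  {"travel":[0,0.03,0],"yaw":0},
  {"travel":[0,0.06,0],"yaw":0},
  {"travel":[0,0.08,0],"yaw":0},
  {"travel":[0,0.088,0],"yaw":0},
])

```text
time_s: 1.9
eef_pos: [452.7, 60.0, 21.1]
eef_rot: [-1.291, -1.069, 1.071]
ft_force: [0.6, 0.7, 0.4]
grip_width: 59.3
```

```bash
cat > snap.py <<'E'
import sys
from h import *
from cell import manip
n,name=sys.argv[1:3]
c=manip.read_camera(n);i=c["img"][:,:,::-1].copy()
if n=="top":i=i[100:270,230:440]
if n=="scene": i=i[150:340,180:440]
s=min(800/i.shape[1],600/i.shape[0]);cv2.imwrite(f"pics/{name}.png",cv2.resize(i,None,fx=s,fy=s,interpolation=cv2.INTER_CUBIC))
json.dump({k:np.array(c[k]).tolist() for k in("fx","fy","cx","cy","extrinsics")},open(f"{name}.json","w"))
state()
E
python3 snap.py scene s1
```

```text
t 1.95 jig TCP [-131.7   56.7   20.9] F jig [-0.5  0.2 -0.3] w 59.3 toolx ang in jig 1.571 down [-0.002 -0.    -1.   ]
```

View pics/s1.png

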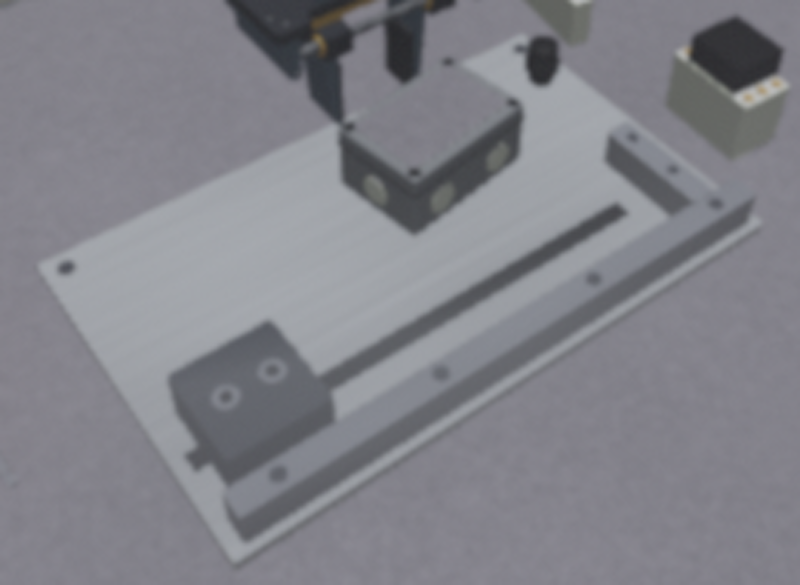

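The fingers stand behind the box's near face at crop (325,90) and (405,55), with the box untouched. I'll push along jig +x, which is tool -z.

Request:
servo_tool([
  {"travel":[0,0,-0.01],"yaw":0},
  {"travel":[0,0,-0.02],"yaw":0},
  {"travel":[0,0,-0.03],"yaw":0},
  {"travel":[0,0,-0.04],"yaw":0},
  {"travel":[0,0,-0.05],"yaw":0},
])

```text
time_s: 2.58
eef_pos: [502.6, 50.6, 22.1]
eef_rot: [-1.291, -1.07, 1.071]
ft_force: [-3.9, 1.0, 2.5]
grip_width: 59.1
```

Request:
servo_tool([
  {"travel":[0,0,-0.008],"yaw":0},
  {"travel":[0,0,-0.016],"yaw":0},
  {"travel":[0,0,-0.024],"yaw":0},
  {"travel":[0,0,-0.032],"yaw":0},
  {"travel":[0,0,-0.04],"yaw":0},
])

```text
time_s: 3.2
eef_pos: [542.2, 43.2, 22.0]
eef_rot: [-1.292, -1.07, 1.071]
ft_force: [-2.7, 0.0, 0.6]
grip_width: 59.2
```

```bash
python3 snap.py scene s2
```

```text
t 3.25 jig TCP [-39.3  56.8  22.1] F jig [0.7 1.2 0.1] w 59.3 toolx ang in jig 1.57 down [ 0.001 -0.    -1.   ]
```

View pics/s2.png

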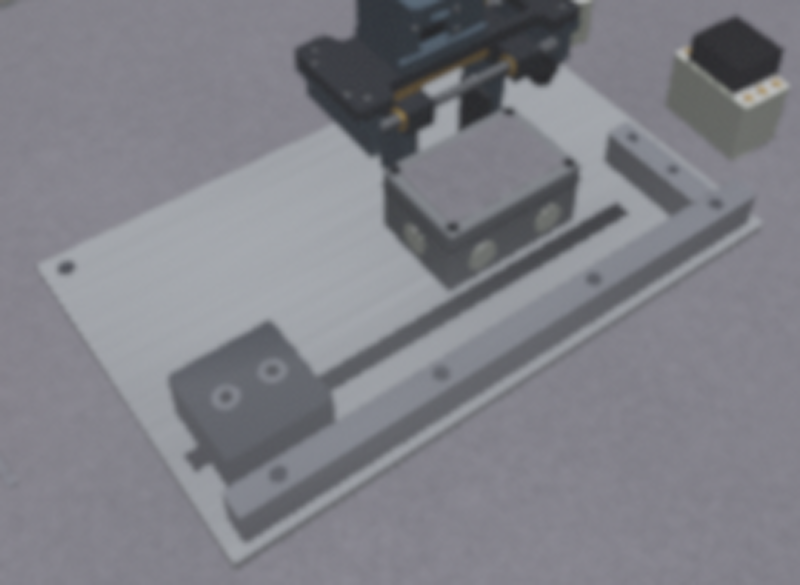

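The box has squared up to the fence and its front edge is at crop (450,285) to (575,210). I'll carry on.

Request:
servo_tool([
  {"travel":[0,0,-0.009],"yaw":0},
  {"travel":[0,0,-0.018],"yaw":0},
  {"travel":[0,0,-0.027],"yaw":0},
  {"travel":[0,0,-0.036],"yaw":0},
  {"travel":[0,0,-0.044],"yaw":0},
])

```text
time_s: 3.88
eef_pos: [585.5, 35.0, 22.0]
eef_rot: [-1.292, -1.071, 1.07]
ft_force: [-2.0, 0.9, -0.9]
grip_width: 59.5
```

Request:
servo_tool([
  {"travel":[0,0,-0.002],"yaw":0},
  {"travel":[0,0,-0.004],"yaw":0},
  {"travel":[0,0,-0.006],"yaw":0},
])

```text
time_s: 4.25
eef_pos: [590.7, 34.1, 22.0]
eef_rot: [-1.292, -1.07, 1.071]
ft_force: [-2.8, 1.0, -0.5]
grip_width: 59.2
```

Request:
servo_tool([
  {"travel":[0,0,-0.001],"yaw":0},
  {"travel":[0,0,-0.002],"yaw":0},
])

```text
time_s: 4.5
eef_pos: [592.7, 33.7, 22.0]
eef_rot: [-1.292, -1.07, 1.071]
ft_force: [-2.6, 0.5, 0.4]
grip_width: 59.0
```

```bash
python3 snap.py scene s3
```

```text
t 4.55 jig TCP [11.  56.8 22. ] F jig [-1.8  0.1 -0.8] w 59.2 toolx ang in jig 1.571 down [ 0.  0. -1.]
```

View pics/s3.png

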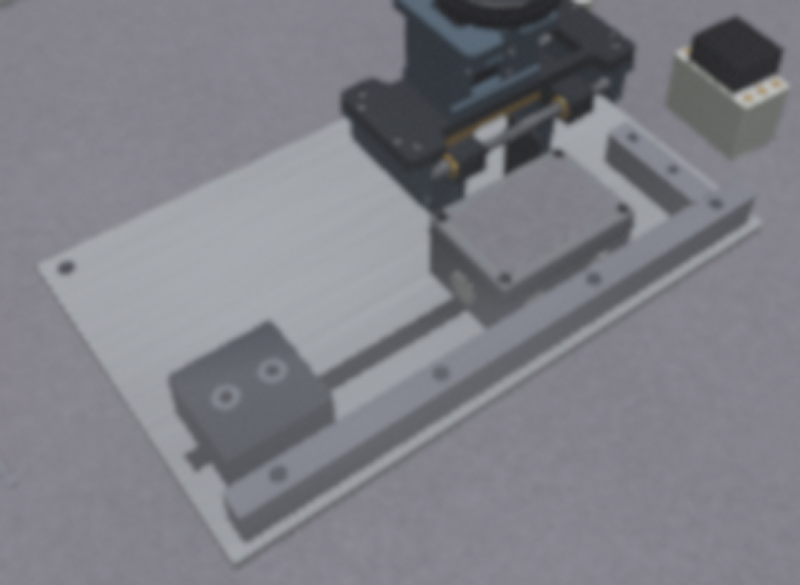

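The box is close to the fence, with a small gap visible near (490,315). The force is still only friction, so I'll continue in small steps.

Request:
servo_tool([
  {"travel":[0,0,-0.001],"yaw":0},
  {"travel":[0,0,-0.002],"yaw":0},
])

```text
time_s: 4.8
eef_pos: [594.3, 33.4, 22.0]
eef_rot: [-1.291, -1.07, 1.071]
ft_force: [-7.6, 2.6, 6.0]
grip_width: 59.4
```

Request:
servo_tool([
  {"travel":[0,0,-0.0005],"yaw":0},
  {"travel":[0,0,-0.001],"yaw":0},
])

```text
time_s: 5.05
eef_pos: [594.3, 33.4, 22.0]
eef_rot: [-1.29, -1.069, 1.072]
ft_force: [-11.3, 2.8, 8.4]
grip_width: 59.7
```

Request:
servo_tool([
  {"travel":[0,0,-0.0005],"yaw":0},
  {"travel":[0,0,-0.001],"yaw":0},
])

```text
time_s: 5.3
eef_pos: [594.3, 33.4, 21.9]
eef_rot: [-1.288, -1.067, 1.072]
ft_force: [-17.3, 4.7, 13.2]
grip_width: 59.3
```

Contact: the TCP has stopped while the force climbs to about 17 N. I'll back off, lift and check.

Request:
servo_tool([
  {"travel":[0,0,0.005],"yaw":0},
  {"travel":[0,0,0.015],"yaw":0},
  {"travel":[0,0,0.03],"yaw":0},
  {"travel":[0,-0.045,0.035],"yaw":0},
  {"travel":[0,-0.09,0.035],"yaw":0},
])

```text
time_s: 5.92
eef_pos: [560.7, 39.7, 112.7]
eef_rot: [-1.291, -1.069, 1.072]
ft_force: [0.5, 0.7, -0.3]
grip_width: 59.6
```

```bash
python3 snap.py scene s4; python3 -c "
from h import *
go(62.5,-224,110,np.pi/2)"
```

```text
t 5.97 jig TCP [-18.9  57.2 118.4] F jig [4.3 1.1 8.3] w 58.9 toolx ang in jig 1.571 down [ 0.006 -0.    -1.   ]
t 5.97 jig TCP [-18.9  57.2 118.4] F jig [4.3 1.1 8.3] w 58.9 toolx ang in jig 1.571 down [ 0.006 -0.    -1.   ]
travel m [-0.2812  0.0086 -0.0813]
yaw 0.0001 rows>= 0.0005059983212382094 4.6857819435921355
```

View pics/s4.png

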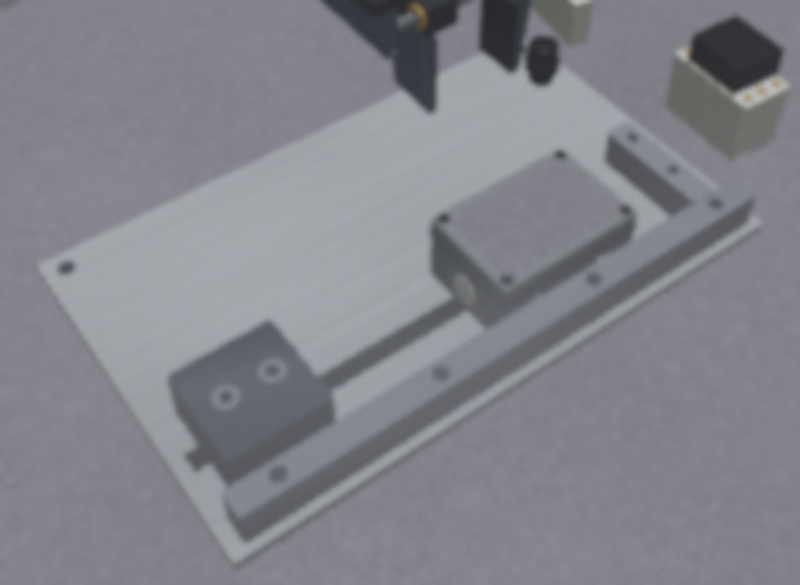

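The box is flush along the fence and square, with lid corners at (440,217), (560,155), (628,210) and (507,280). Next I go round to the jaw's outer face with the fingers shut.

Request:
servo_tool([
  {"travel":[-0.054,0,-0.016],"yaw":0},
  {"travel":[-0.11,0,-0.032],"yaw":0},
  {"travel":[-0.166,0,-0.048],"yaw":0},
  {"travel":[-0.224,0,-0.065],"yaw":0},
  {"travel":[-0.281,0,-0.081],"yaw":0},
], hand=1, newtons=20)

```text
time_s: 6.6
eef_pos: [589.1, -253.4, 112.0]
eef_rot: [-1.292, -1.071, 1.07]
ft_force: [0.4, 0.5, 0.3]
grip_width: 12.0
```

Request:
servo_tool([
  {"travel":[0,0,0],"yaw":0},
  {"travel":[0,0,0],"yaw":0},
])

```text
time_s: 6.85
eef_pos: [589.0, -251.2, 111.7]
eef_rot: [-1.291, -1.07, 1.07]
ft_force: [0.6, 1.2, -0.6]
grip_width: 0.5
```

```bash
python3 snap.py top t5; python3 -c "
from h import *
go(62.5,-224,22,np.pi/2)"
```

```text
t 6.9 jig TCP [  60.  -223.3  111.8] F jig [-0.1  0.6  0.8] w 0.2 toolx ang in jig 1.571 down [-0.001  0.001 -1.   ]
t 6.9 jig TCP [  60.  -223.3  111.8] F jig [-0.1  0.6  0.8] w 0.2 toolx ang in jig 1.571 down [-0.001  0.001 -1.   ]
travel m [-0.0008  0.0898 -0.0026]
yaw 0.0002 rows>= 0.001072721351124087 1.4376279773450729
```

View pics/t5.png

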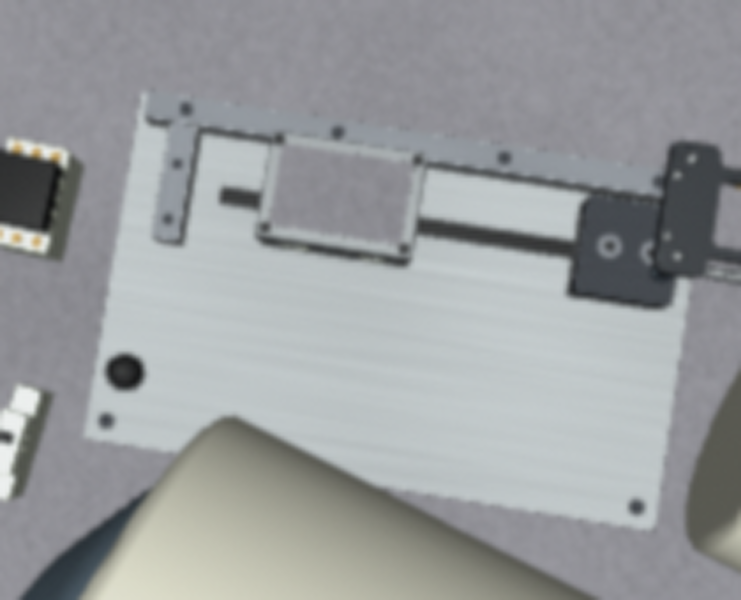

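The box is flush with the fence and about 50 mm from the end stop. The hand is beyond the jaw's outer face, so I descend.

Request:
servo_tool([
  {"travel":[0,0.03,-0.0025],"yaw":0},
  {"travel":[0,0.06,-0.0025],"yaw":0},
  {"travel":[0,0.08,-0.0025],"yaw":0},
  {"travel":[0,0.09,-0.0025],"yaw":0},
  {"travel":[0,0.09,-0.0025],"yaw":0},
])

```text
time_s: 7.52
eef_pos: [592.0, -251.3, 21.9]
eef_rot: [-1.291, -1.071, 1.071]
ft_force: [-0.5, 0.2, 1.3]
grip_width: 0.4
```

```bash
python3 snap.py scene s6
```

```text
t 7.58 jig TCP [  63.4 -223.7   22.5] F jig [0.7 0.2 0.8] w 0.9 toolx ang in jig 1.571 down [ 0. -0. -1.]
```

View pics/s6.png

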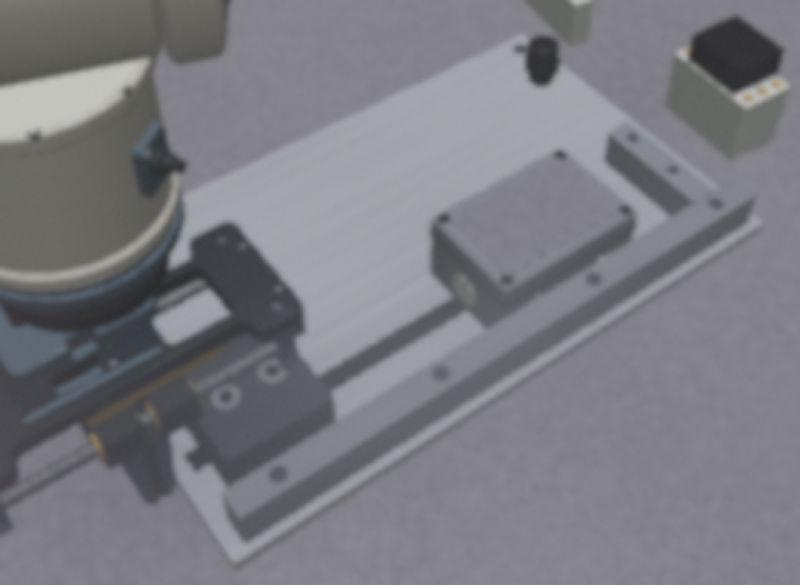

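The closed fingers stand clear of the jaw's outer face, low at crop (155,480). I'll push along +y, which is tool +x.

Request:
servo_tool([
  {"travel":[0.009,0,0],"yaw":0},
  {"travel":[0.018,0,0],"yaw":0},
  {"travel":[0.025,0,0],"yaw":0},
  {"travel":[0.032,0,0],"yaw":0},
  {"travel":[0.04,0,0],"yaw":0},
])

```text
time_s: 8.2
eef_pos: [599.9, -212.8, 22.3]
eef_rot: [-1.293, -1.071, 1.071]
ft_force: [-0.7, -3.9, 4.0]
grip_width: 0.4
```

Request:
servo_tool([
  {"travel":[0.009,0,0],"yaw":0},
  {"travel":[0.018,0,0],"yaw":0},
  {"travel":[0.027,0,0],"yaw":0},
  {"travel":[0.036,0,0],"yaw":0},
  {"travel":[0.045,0,0],"yaw":0},
])

```text
time_s: 8.82
eef_pos: [608.2, -168.1, 22.1]
eef_rot: [-1.292, -1.071, 1.07]
ft_force: [1.9, -5.4, 3.6]
grip_width: 0.5
```

Request:
servo_tool([
  {"travel":[0.009,0,0],"yaw":0},
  {"travel":[0.018,0,0],"yaw":0},
  {"travel":[0.027,0,0],"yaw":0},
  {"travel":[0.036,0,0],"yaw":0},
  {"travel":[0.044,0,0],"yaw":0},
])

```text
time_s: 9.45
eef_pos: [616.4, -124.8, 22.0]
eef_rot: [-1.292, -1.071, 1.07]
ft_force: [2.3, -3.8, 2.4]
grip_width: 0.3
```

```bash
python3 snap.py scene s7
```

```text
t 9.5 jig TCP [ 63.2 -93.7  21.9] F jig [ 1.9 -0.7  0.5] w 0.5 toolx ang in jig 1.571 down [-0.  0. -1.]
```

View pics/s7.png

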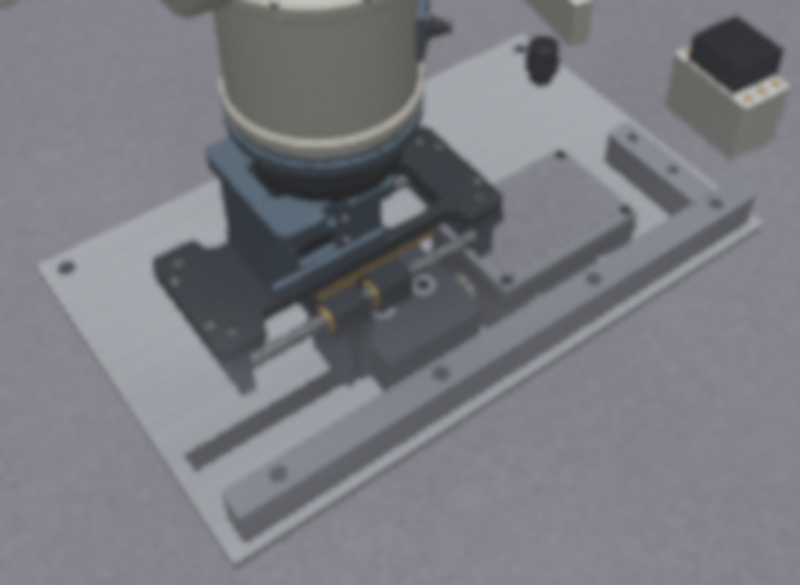

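The jaw is about 10 mm short of the box, and the gripper body is above the lid. I'll continue more slowly.

Request:
servo_tool([
  {"travel":[0.005,0,0],"yaw":0},
  {"travel":[0.01,0,0],"yaw":0},
  {"travel":[0.015,0,0],"yaw":0},
  {"travel":[0.02,0,0],"yaw":0},
  {"travel":[0.025,0,0],"yaw":0},
])

```text
time_s: 10.12
eef_pos: [620.6, -101.1, 21.9]
eef_rot: [-1.292, -1.07, 1.071]
ft_force: [0.2, -8.5, 0.9]
grip_width: 0.5
```

Request:
servo_tool([
  {"travel":[0.006,0,0],"yaw":0},
  {"travel":[0.012,0,0],"yaw":0},
  {"travel":[0.018,0,0],"yaw":0},
  {"travel":[0.024,0,0],"yaw":0},
  {"travel":[0.028,0,0],"yaw":0},
])

```text
time_s: 10.75
eef_pos: [625.8, -73.4, 21.9]
eef_rot: [-1.292, -1.07, 1.071]
ft_force: [1.1, -8.2, 1.6]
grip_width: 0.3
```

```bash
python3 snap.py scene s8
```

```text
t 10.8 jig TCP [ 63.2 -41.9  21.9] F jig [ 2.4 -5.5  1.4] w 0.3 toolx ang in jig 1.571 down [-0. -0. -1.]
```

View pics/s8.png

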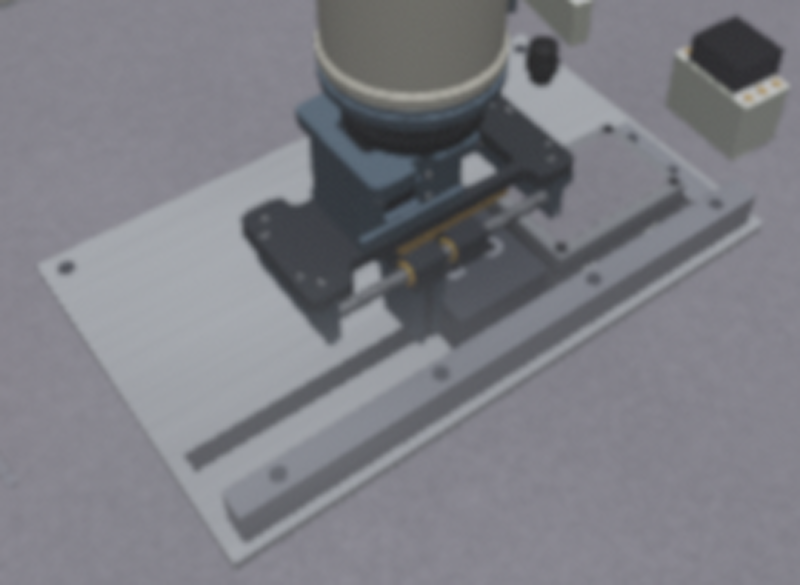

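The box slides along the fence with the jaw, with about 8 mm to go.

Request:
servo_tool([
  {"travel":[0.002,0,0],"yaw":0},
  {"travel":[0.004,0,0],"yaw":0},
  {"travel":[0.006,0,0],"yaw":0},
])

```text
time_s: 11.18
eef_pos: [626.9, -67.7, 21.9]
eef_rot: [-1.292, -1.07, 1.071]
ft_force: [0.7, -7.6, 1.4]
grip_width: 0.3
```

Request:
servo_tool([
  {"travel":[0.001,0,0],"yaw":0},
  {"travel":[0.002,0,0],"yaw":0},
])

```text
time_s: 11.42
eef_pos: [627.3, -65.8, 21.9]
eef_rot: [-1.292, -1.07, 1.071]
ft_force: [1.2, -7.9, 1.8]
grip_width: 0.6
```

Request:
servo_tool([
  {"travel":[0.0005,0,0],"yaw":0},
  {"travel":[0.001,0,0],"yaw":0},
])

```text
time_s: 11.68
eef_pos: [627.5, -64.8, 21.9]
eef_rot: [-1.292, -1.07, 1.071]
ft_force: [0.6, -7.7, 1.4]
grip_width: 0.5
```

Request:
servo_tool([
  {"travel":[0.001,0,0],"yaw":0},
  {"travel":[0.002,0,0],"yaw":0},
])

```text
time_s: 11.92
eef_pos: [627.9, -62.8, 21.9]
eef_rot: [-1.292, -1.07, 1.071]
ft_force: [0.4, -8.6, 0.5]
grip_width: 0.3
```

Request:
servo_tool([
  {"travel":[0.0005,0,0],"yaw":0},
  {"travel":[0.001,0,0],"yaw":0},
])

```text
time_s: 12.18
eef_pos: [628.0, -61.8, 21.9]
eef_rot: [-1.292, -1.07, 1.071]
ft_force: [0.7, -7.1, 0.8]
grip_width: 0.4
```

```bash
python3 snap.py scene s9
```

```text
t 12.22 jig TCP [ 63.2 -30.5  21.9] F jig [ 1.4 -7.3  1.1] w 0.7 toolx ang in jig 1.57 down [-0. -0. -1.]
```

View pics/s9.png

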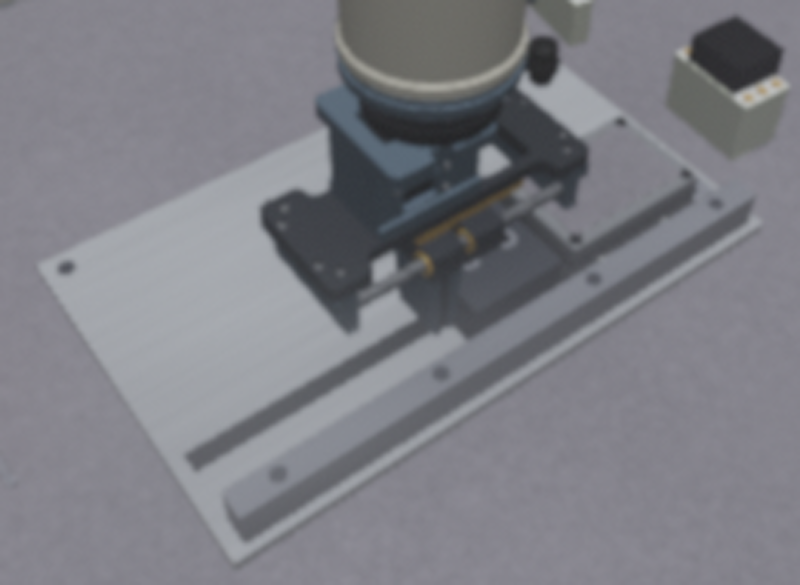

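Still only sliding friction, so I continue.

Request:
servo_tool([
  {"travel":[0.001,0,0],"yaw":0},
  {"travel":[0.002,0,0],"yaw":0},
])

```text
time_s: 12.48
eef_pos: [628.2, -61.4, 22.0]
eef_rot: [-1.293, -1.069, 1.073]
ft_force: [-3.8, -26.6, 1.5]
grip_width: 0.5
```

Request:
servo_tool([
  {"travel":[0.0005,0,0],"yaw":0},
  {"travel":[0.001,0,0],"yaw":0},
])

```text
time_s: 12.72
eef_pos: [628.2, -61.3, 22.0]
eef_rot: [-1.294, -1.068, 1.073]
ft_force: [-5.5, -32.0, 2.7]
grip_width: 0.5
```

Request:
servo_tool([
  {"travel":[0.0005,0,0],"yaw":0},
  {"travel":[0.001,0,0],"yaw":0},
])

```text
time_s: 12.98
eef_pos: [628.2, -61.3, 22.0]
eef_rot: [-1.294, -1.068, 1.074]
ft_force: [-6.9, -39.8, 2.9]
grip_width: 0.3
```

Hard contact: the box is against the end stop. I'll back off along -y, lift, retreat and look.

Request:
servo_tool([
  {"travel":[-0.005,0,0],"yaw":0},
  {"travel":[-0.02,0,0],"yaw":0},
  {"travel":[-0.04,0,0],"yaw":0},
  {"travel":[-0.05,-0.04,0],"yaw":0},
  {"travel":[-0.05,-0.09,0],"yaw":0},
])

```text
time_s: 13.6
eef_pos: [618.4, -108.3, 112.1]
eef_rot: [-1.29, -1.068, 1.07]
ft_force: [1.5, -0.4, 0.8]
grip_width: 0.5
```

Request:
servo_tool([
  {"travel":[-0.055,-0.02,0.01],"yaw":0},
  {"travel":[-0.11,-0.02,0.02],"yaw":0},
  {"travel":[-0.165,-0.02,0.03],"yaw":0},
  {"travel":[-0.22,-0.02,0.04],"yaw":0},
  {"travel":[-0.22,-0.02,0.04],"yaw":0},
])

```text
time_s: 14.22
eef_pos: [537.4, -319.7, 132.0]
eef_rot: [-1.294, -1.067, 1.067]
ft_force: [-0.0, 0.8, 0.4]
grip_width: 0.5
```

```bash
python3 snap.py scene s10;python3 snap.py top t10
```

```text
t 14.28 jig TCP [  22.3 -298.6  131.9] F jig [ 0.3  1.  -0.5] w 0.5 toolx ang in jig 1.567 down [-0.  0. -1.]
t 14.32 jig TCP [  22.6 -297.1  131.9] F jig [-1.   0.7 -0.1] w 0.2 toolx ang in jig 1.569 down [-0.     0.001 -1.   ]
```

View pics/s10.png

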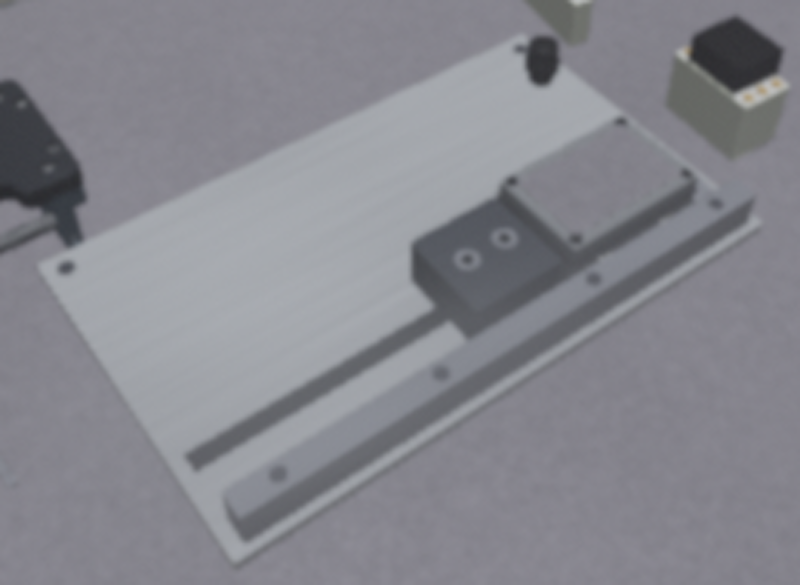

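View pics/t10.png

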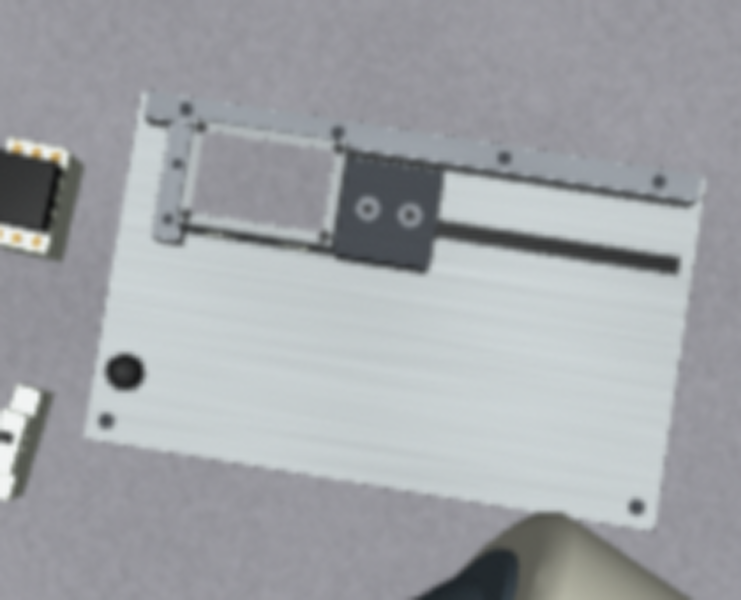

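```bash
python3 - <<'E'
from h import *
from cell import manip
for n,(x0,x1,y0,y1) in {"top":(268,332,120,176),"scene":(335,430,182,252)}.items():
    c=manip.read_camera(n);k=8
    i=cv2.resize(c["img"][:,:,::-1].copy(),None,fx=k,fy=k,interpolation=cv2.INTER_CUBIC)
    def poly(p,loc,col): cv2.polylines(i,[((proj(c,T(p,loc))+.5)*k).astype(int)],True,col,1)
    poly(J,[(105,160,65),(105,50,65),(30,50,65),(30,160,65)],(255,0,255))
    poly(J,[(105,200,40),(105,-200,40),(125,-200,40),(125,200,40)],(0,255,0))
    poly(J,[(105,160,40),(20,160,40),(20,180,40),(105,180,40)],(0,255,0))
    poly(J,[(97.5,50,50),(97.5,-20,50),(27.5,-20,50),(27.5,50,50)],(0,255,255))
    i=i[y0*k:y1*k,x0*k:x1*k];cv2.imwrite(f"pics/fin_{n}.png",i);print(i.shape)
E
```

```text
(448, 512, 3)
(560, 760, 3)
```

View pics/fin_top.png

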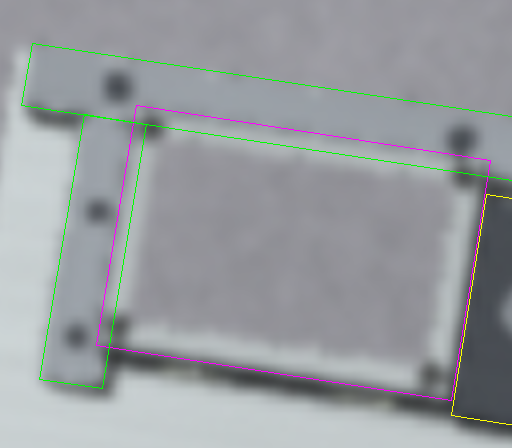

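View pics/fin_scene.png

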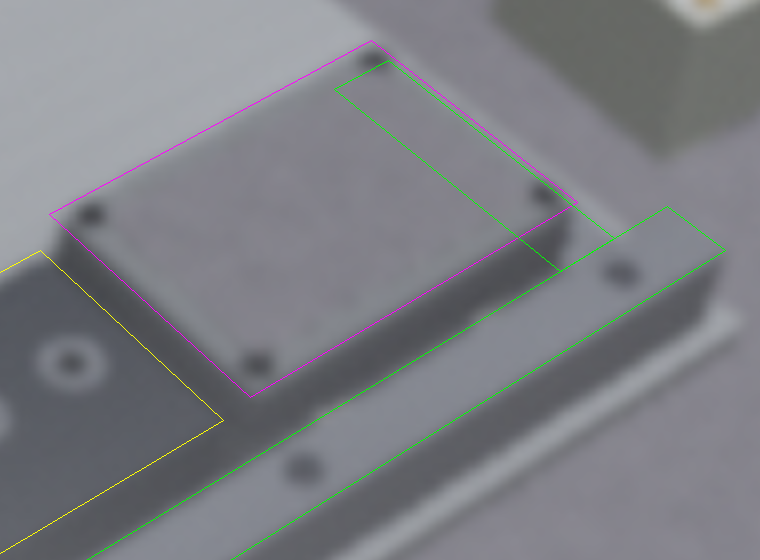

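The lid corners, jaw and stops match the predicted home pose to about 1 mm in both views. The lid-to-fence distance is the same as before the jaw push (about 106 crop pixels at both near lid screws), and no gap shows. The hand is clear, so I'm handing in.

```bash
python3 -c "
from h import *
state()
from cell import manip
print(manip.job_done())"
```

```text
t 14.43 jig TCP [  23.1 -295.7  131.9] F jig [ 0.5 -0.2 -0.8] w 0.8 toolx ang in jig 1.571 down [-0.  0. -1.]
the job is handed in; nothing more can be done
None
```

The junction box is home against both the fence and the end stop, with the jaw left touching it. I handed the job in at 14.4 s of the 48 s allowed.

- **Fence:** I pushed the box with both fingertips. It squared up on the way and stopped firmly against the fence at about 17 N.
- **Jaw:** I then pushed the jaw along its slot with the closed fingers. It carried the box along the fence until it stopped firmly at the end stop, at about 40 N. I backed off, lifted and moved the hand clear.

**Last checks:**
- **Box and jaw:** both were within about 1 mm of the expected home pose in the top and scene views. The box is square to the fence to within about 0.01 rad, and sliding it along opened no visible gap.
- **Bystanders:** the gland and contactor look unmoved. The breaker is only partly in the last pictures. The screwdriver is outside them, so I did not check it at the end, but the hand did not go near it at low height.
- **Disagreement:** the jaw stopped about 2 to 3 mm further along than my first estimate, and the fence contact came about 1.5 mm short of it. I put both down to camera calibration and trusted the contact forces.

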